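# Release and slide off the lid of a filter housing

## Task

Open the filter housing on the bench with pushes alone: press its red snap tab all the way in with the fingertips, and only then gently push the released blue lid along its tracks, fully off its seat and onto the housing's parking ledge, so that the white filter lies open. The lid must not be gripped or lifted and stays flat on the tracks; the other things on the bench are to be left where they are.

Things in the scene. Friction and masses are not known exactly. Their poses are not given: they have to be found in the camera images.
- filter_housing: Grey filter housing fixed to the bench, 84 x 216 mm, turned up to 0.4 rad. Origin: centre of its underside on the bench; x across, y along it, z up. The lid comes off towards the housing's own -y, the end away from the two brass hose ports. Deck at z 30 mm; two steel tracks at z 33 mm run the whole length at x = +-27 mm, between side walls 66 mm apart (z 37 mm along the ledge).
- seat (a point): Centre of the lid's seat at track height, housing axes. The seat runs from 41 mm on the -y side of this point to a rear stop on the +y side, with the white filter in it. Two side lips (top 44 mm above the bench, 50 mm gap between them) hang over the lid's long edges, so that it can leave only by sliding to -y.
- tab_top (a point): Centre of the top of the red snap tab, 30 mm (housing x) by 32 mm (y), housing axes. It stands up to 12 mm above the deck and blocks the lid, whose edge is 16 to 17 mm from this point on the +y side. Pressed straight down with about 4 N it sinks until flush with the deck (30 mm above the bench) and stays down. Fingertips clear the lid if they press a few mm to the -y side.
- snap_tab (a joint): How far the tab is pressed in, m: 0 = standing out fully, 0.012 = fully in, flush with the deck. The lid passes from 0.010 on.
- lid: Loose blue lid, plate 64 (x) x 80 (y) x 5 mm, 0.12 kg. Origin: centre of its underside; axes as the housing's. It lies on the tracks (underside 33, top 38 mm above the bench), at first in the seat. Across its middle stands a thumb step 40 mm wide that rises 14 mm above the plate, upright on the +y side, sloping on the -y side.
- step (a point): Middle of the thumb step's upright face (the one that looks to housing +y), 12 mm above the lid's underside, 7 mm above the plate; axes as the lid's. Push here towards housing -y. Behind it (+y) lies 41 mm of flat plate, with its top 38 mm above the bench.
- ledge (a point): Middle of the parking ledge at track height (33 mm above the bench), at housing y -45 mm, housing axes: a good place for the lid's centre. The lid is clear of the seat's lips when its centre is at most 29 mm to the +y side of this point; a low end stop halts it 18 mm to the -y side.
- green_vial: Bystander: small glass vial with green cap, 16 mm wide, 48 mm high; origin under its centre.
- amber_bottle: Bystander: small amber bottle with black cap, 44 mm wide, 85 mm high; origin under its centre.
- beaker: Bystander: small clear beaker, 51 mm wide, 61 mm high; origin under its centre.
- timer: Bystander: white bench timer, 60 x 62 x 18 mm; origin under its centre.
- marker: Bystander: black-capped marker pen, 132 mm long, lying; origin under its centre.
- tape: Bystander: roll of tape, 75 mm wide, 22 mm high; origin under its centre.
There are look-alikes about, which are no part of the job. There is more than one size of the lid; the job needs the largest.

How it is judged:
By the outcome, as a careful person would: the job done as asked, in the order asked, and still so for the second after the job is handed in, with the robot touching nothing.
It also fails if it takes over 45 s, if anything falls off the work surface, if the arm or the gripper's body presses on something with over 40 N, if the wrist force passes 120 N, or if a joint passes its speed limit or range.

## Robot

A 6-joint arm with a two-finger parallel gripper is mounted at the origin on a cart in front of the work surface, level with it; the furniture and walls round the work are solid. World frame = base frame: x ahead of the robot, y to its left, z up, the work surface at z = 0. Lengths are in mm, angles in degrees, forces in N, time in s.
With the tool pointing down it reaches from about 300 to 850 mm from the base axis. Payload 4.2 kg.
Tool frame: the origin (TCP) lies at the very end of the fingers, on their centre line; the grasp point (between the pads) lies 19 mm behind it (env.grip_point_offset is the distance from the TCP to the grasp point, in mm); z points along the fingers, y is the line along which they close (so a half turn about z gives the same grasp; the last joint's range is limited). The gripper opens to 91 mm and grips with 3 to 60 N. Pads are 32 mm wide; open, the fingers measure 118 mm over their backs; the gripper's body (76 mm by 178 mm) begins 60 mm behind the grasp point.
Start: joints at [62.338, 18.312, 89.639, -0, 72.044, -1.146], TCP at [256.717, 514.529, 213.976] pointing down, gripper open.
Joint ranges: [-177.97, 177.97], [-48.28, 115.42], [12.27, 149.76], [-77.06, 257.06], [2.81, 150.46], [-146.56, 146.56]. Speed limits (degrees/s): [147.25, 147.25, 180, 180, 180, 180].

## Interface

Orientations are given as [roll, pitch, yaw] about the fixed x, y, z axes, in that order (R = Rz(yaw) Ry(pitch) Rx(roll)).
In Python, from workcell import env gives the robot as it stands. The module is installed in compiled form; this text tells all that it offers.
- The arm moves only by the tool arm_command, never from a script. Its argument "rows" is a list of rows, each an object with "delta_pos": the shift along the tool's x, y, z in mm, a list of three; "roll": the turn about the tool's z in units of 5 degrees (1.0 is 5 degrees); "jaw": the opening in per cent of the stroke, from 0 (shut) to 100 (fully open). A call has 1 to 20 rows; each row is the pose to reach, as a shift and turn from the pose commanded when the call began, along the tool's axes at that moment; what a row does not reach only later rows make up. A row lasts 1/12 s, in which the tool goes at most 41.7 mm and 7.16 degrees, less where a joint would pass 70% of its speed; a pose out of reach is approached as far as the arm can. A call with a gripper value outside its range is refused whole. The fingers move at their own pace and stop on an object; "squeeze" is the grip in N (left out, the last holds). Time passes only in rows, so rows that repeat a pose let the fingers close. It gives the time, the measured TCP pose, the force, the opening and the grip force at its end, in the units of the state.
- env.state(): the state, without advancing time (a new reading comes with each control period).
- env.grab_frame(name): name is "side" or "top" or "wrist"; returns a dict with "img" (480x640x3 uint8, blue, green, red), "z_map" (480x640 float32, mm along the optical axis (not along the pixel's ray), 0 where there is no reading), "fov_y" (degrees; the focal length in pixels is half the picture's height over the tangent of half this angle, whatever the lens; pixels are square), "cx", "cy" (the principal point, pixels), "R" (3x3) and "t" (3): a world point X has camera coordinates R X + t; the wrist camera has in their place "T_tool_cam" (4x4, takes a point from camera to tool coordinates, whose origin is the TCP and whose axes are the flange's). Camera axes: x right, y down, z forward; pixel columns grow to the right and rows downward; lengths in mm; the calibration is good to about 2 mm. The wrist camera is an equidistant fisheye: a pixel r from the principal point sees the ray r / f radians off the axis. A picture is of the moment at which its call begins: read the wrist's pose just before it.
- env.job_done(): hands the job in; it is judged then, once.
The state is a dict: "time_s": time; "qpos": joint angles; "qvel": joint speeds; "effort": joint torques, N m; "ee_pos": TCP position; "ee_rot": TCP orientation; "force": force on the tool from outside, world axes, zero at the start; "torque": the same for the moment, N m; "gripper_width": finger opening in mm; "gripper_force": force on a finger pad.
Only numpy, scipy, OpenCV 4.12 (cv2) and the standard library are available. Lean on these libraries where they do the work, as an engineer would, in place of code of your own. Each camera call takes 0.05 s, during which the arm holds its last target. There are 200 camera calls.

## Working session

There is one attempt and no reset: what is moved stays moved. The work goes in short steps, Python scripts to look and compute and a tool call to move; the robot and the scene stay as the last step left them, time stands still between calls to the robot, and variables do not carry over. Pictures are saved under pics/ and viewed, at most 10 in all, crops included, and the job is handed in when it is done.

Besides the shell and the picture viewer there is one more tool, called after "Call:" in YAML: its name, and indented under it one key for each argument. arm_command: Moves the arm, as the interface text tells. Its arguments: {"type":"object","properties":{"rows":{"type":"array"},"squeeze":{"type":"number"}},"required":["rows"]}

```bash
mkdir -p pics; cat > h.py <<'E'
import numpy as np, cv2, pickle
from workcell import env
def grab(n):
    f=env.grab_frame(n); pickle.dump(f,open(f'pics/{n}.pkl','wb')); return f
def load(n): return pickle.load(open(f'pics/{n}.pkl','rb'))
def foc(f): return 240/np.tan(np.radians(f['fov_y'])/2)
def world(f,u,v,z=None):
    k=foc(f); R=np.array(f['R']);t=np.array(f['t'])
    d=np.array([(u-f['cx'])/k,(v-f['cy'])/k,1.])
    c=-R.T@t; w=R.T@d
    s=f['z_map'][int(v),int(u)] if z is None else (z-c[2])/w[2]
    return c+s*w
E
python3 - <<'E'
from h import *
for n in('top','side'):
    f=grab(n); cv2.imwrite(f'pics/{n}1.png',f['img'])
print(env.state())
E
```

```text
{'time_s': 0.1, 'qpos': array([ 6.23369687e+01,  1.83467575e+01,  8.96985813e+01, -1.42895557e-03,
        7.20435556e+01, -1.14508064e+00]), 'qvel': array([-0.09620471, -0.09388395, -0.11780215,  0.00406472,  0.00043596,
       -0.0898893 ]), 'effort': array([ 1.17506763e-03, -4.13333416e+01, -2.32510185e+01,  7.28887157e-02,
        4.20914555e-02, -4.47510308e-05]), 'ee_pos': array([256.51755066, 514.11373901, 213.22224417]), 'ee_rot': array([-1.79911096e+02, -4.18076479e-04,  1.53482491e+02]), 'force': array([ 0.55429349,  0.10925617, -0.70369972]), 'torque': array([0.02091469, 0.03423158, 0.04232751]), 'gripper_force': 0.0, 'gripper_width': 91.1953437835079}
```

View pics/top1.png

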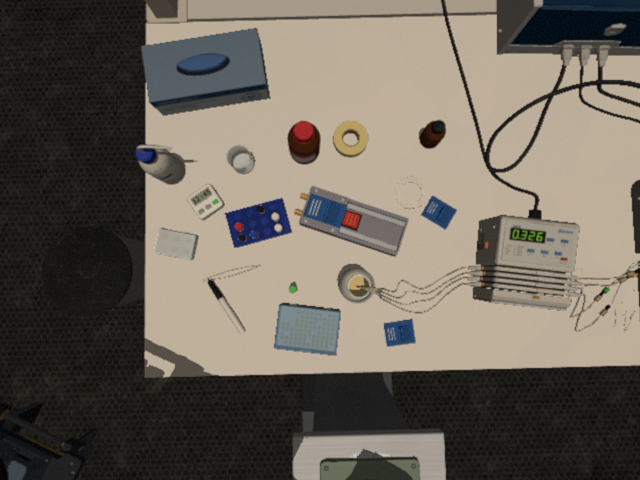

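View pics/side1.png

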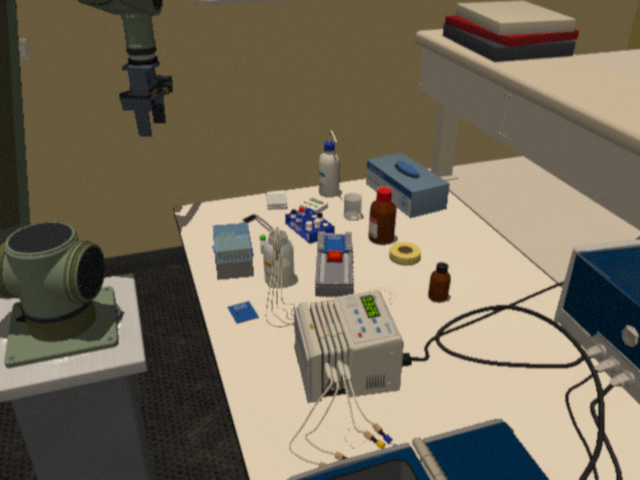

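The top view shows the housing at (352,220), with brass ports at (303,204), the seated lid at (323,208) and the red tab at (352,220). These could be mistaken for the lid: the loose blue lids at (439,211) and (400,333), and the blue rack at (258,222). I choose the lid in the housing and check it in a crop.

```bash
python3 - <<'E'
from h import *
f=load('top'); 
cv2.imwrite('pics/crop1.png',cv2.resize(f['img'][175:265,290:415],None,fx=6,fy=6,interpolation=cv2.INTER_CUBIC))
print(f['R'],f['t'],f['fov_y'],f['cx'],f['cy'])
hsv=cv2.cvtColor(f['img'],cv2.COLOR_BGR2HSV)
sub=np.zeros((480,640),bool); sub[185:255,295:410]=1
red=((hsv[...,0]<8)|(hsv[...,0]>172))&(hsv[...,1]>150)&(hsv[...,2]>70)&sub
blue=(abs(hsv[...,0].astype(int)-108)<14)&(hsv[...,1]>120)&sub
for n,m,z in(('red',red,42),('blue',blue,38)):
    n_,l,s,c=cv2.connectedComponentsWithStats(m.astype(np.uint8))
    i=1+np.argmax(s[1:,4]); v,u=np.nonzero(l==i)
    P=np.array([world(f,a,b) for a,b in zip(u,v)]); Q=np.array([world(f,a,b,z)[:2] for a,b in zip(u,v)])
    print(n,s[i],c[i],'depth med',np.median(P,0),np.percentile(P[:,2],[10,90]),'rect',cv2.minAreaRect(Q.astype(np.float32)))
# lid other sizes
for (u,v) in((439,211),(400,333)): print(world(f,u,v))
E
```

```text
[[-2.56556092e-02 -9.99670831e-01  1.36002573e-04]
 [-9.97111034e-01  2.55801842e-02 -7.15209132e-02]
 [ 7.14938918e-02 -1.97052227e-03 -9.97439091e-01]] [104.51951477 565.50901733 903.09934887] 57.656133544745 320.188349196242 236.1579581640824
red [342 211  19  18 217] [351.05529954 219.38709677] depth med [599.93064519  25.2191009   41.80178726] [39.32251305 44.23694659] rect ((599.7416381835938, 25.159711837768555), (32.117286682128906, 30.355854034423828), 69.95304107666016)
blue [304 194  42  33 705] [327.37446809 210.99432624] depth med [617.71100884  72.3408953   39.19454298] [36.53144832 50.09512558] rect ((620.4578247070312, 78.47852325439453), (78.48097229003906, 47.78126907348633), 69.93964385986328)
[ 617.1610214  -168.5203392     3.79001809]
[359.32133938 -73.57703409   6.41017492]
```

View pics/crop1.png

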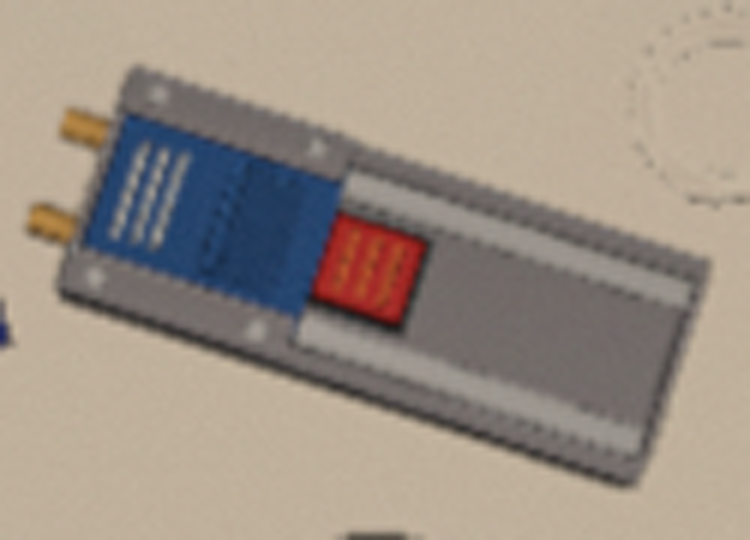

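The crop confirms the choice: the full-size lid is seated behind the red tab, with the ledge towards the lower right. The fit gives tab_top ≈ (599.8, 25.2), z 42, measuring 32 x 30 as expected. The lid's long axis is at 69.9°, so the housing yaw is −20°. I now move above the tab at the current height with the jaws closing.

Call:
arm_command:
  rows:
    - {"delta_pos":[-33,-18,0],"roll":-0.1,"jaw":0}
    - {"delta_pos":[-66,-36,0],"roll":-0.2,"jaw":0}
    - {"delta_pos":[-99,-54,0],"roll":-0.3,"jaw":0}
    - {"delta_pos":[-132,-72,0],"roll":-0.4,"jaw":0}
    - {"delta_pos":[-165,-90,0],"roll":-0.5,"jaw":0}
    - {"delta_pos":[-198,-108,0],"roll":-0.6,"jaw":0}
    - {"delta_pos":[-231,-126,0],"roll":-0.7,"jaw":0}
    - {"delta_pos":[-264,-144,0],"roll":-0.8,"jaw":0}
    - {"delta_pos":[-297,-162,0],"roll":-0.9,"jaw":0}
    - {"delta_pos":[-330,-180,0],"roll":-1,"jaw":0}
    - {"delta_pos":[-363,-198,0],"roll":-1.1,"jaw":0}
    - {"delta_pos":[-396,-216,0],"roll":-1.2,"jaw":0}
    - {"delta_pos":[-429,-234,0],"roll":-1.29,"jaw":0}
    - {"delta_pos":[-462,-254,0],"roll":-1.29,"jaw":0}
    - {"delta_pos":[-495,-272,0],"roll":-1.29,"jaw":0}
    - {"delta_pos":[-516,-284,0],"roll":-1.29,"jaw":0}
    - {"delta_pos":[-526.2,-289.5,0],"roll":-1.29,"jaw":0}
    - {"delta_pos":[-526.2,-289.5,0],"roll":-1.29,"jaw":0}
    - {"delta_pos":[-526.2,-289.5,0],"roll":-1.29,"jaw":0}
  squeeze: 20

```text
time_s: 1.68
ee_pos: [597.7, 21.1, 213.4]
ee_rot: [180.0, -0.1, 159.9]
force: [-0.5, 0.3, -0.1]
gripper_width: 0.6
gripper_force: 0.0
```

```bash
cat >> h.py <<'E'
from scipy.spatial.transform import Rotation as Ro
def wpt(f,s,u,v,z=None):
    k=foc(f) if f['fov_y']<179 else None
    T=np.array(f['T_tool_cam']); d=np.array([u-f['cx'],v-f['cy']]); r=np.hypot(*d); th=r/k
    ray=np.r_[d/max(r,1e-9)*np.sin(th),np.cos(th)]
    R=Ro.from_euler('xyz',s['ee_rot'],degrees=True).as_matrix()
    c=R@T[:3,3]+s['ee_pos']; w=R@T[:3,:3]@ray
    return c+w*((z-c[2])/w[2])
E
python3 - <<'E'
from h import *
s=env.state(); f=grab('wrist'); pickle.dump(s,open('pics/s.pkl','wb'))
cv2.imwrite('pics/w1.png',f['img']); print(f['fov_y'],f['cx'],f['cy'],f['T_tool_cam'])
hsv=cv2.cvtColor(f['img'],cv2.COLOR_BGR2HSV)
red=((hsv[...,0]<8)|(hsv[...,0]>172))&(hsv[...,1]>150)&(hsv[...,2]>70)
n_,l,st,c=cv2.connectedComponentsWithStats(red.astype(np.uint8))
for i in range(1,n_):
    if st[i,4]>60:
        v,u=np.nonzero(l==i); Q=np.array([wpt(f,s,a,b,42)[:2] for a,b in zip(u,v)])
        print(st[i],c[i],cv2.minAreaRect(Q.astype(np.float32)))
E
```

```text
65.70646984690485 322.89092199205214 241.24261947748326 [[ 5.44630162e-04 -9.54988436e-01 -2.96642531e-01  8.45967253e+01]
 [ 9.99999077e-01  1.50849100e-04  1.35034754e-03  6.70312203e-01]
 [-1.24481803e-03 -2.96642993e-01  9.54987636e-01 -1.70143342e+02]
 [ 0.00000000e+00  0.00000000e+00  0.00000000e+00  1.00000000e+00]]
[531 132  16  15 191] [538.69633508 138.85340314] ((591.0118408203125, 259.2831115722656), (19.337080001831055, 14.53589916229248), 75.25733184814453)
[311 203  34  32 897] [327.212932   218.34894091] ((598.4056396484375, 26.621261596679688), (31.178260803222656, 30.239643096923828), 69.89037322998047)
[437 307  49  22 228] [456.48245614 314.73245614] ((749.0308227539062, 128.18975830078125), (56.921382904052734, 19.40595817565918), 84.6083755493164)
[459 363  46  31 996] [483.05923695 376.69277108] ((852.7261962890625, 136.57289123535156), (66.1197509765625, 48.25590515136719), 70.3865737915039)
```

View pics/w1.png

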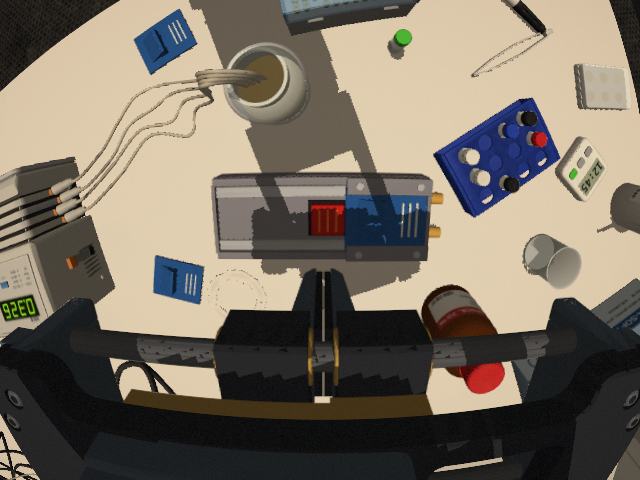

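The wrist view puts the tab at (327,218), giving (598.4, 26.6), which agrees with the top view. The lid is behind it, and the red-capped bottle is at (470,340). I check that bottle's clearance from the gripper body.

```bash
python3 - <<'E'
from h import *
f=load('top'); a=np.radians(69.9); ey=np.array([np.cos(a),np.sin(a)]); ex=np.array([ey[1],-ey[0]])
P=np.array([world(f,u,v) for v in range(90,330) for u in range(220,480)])
d=P[:,:2]-[599.1,25.9]; hx=d@ex; hy=d@ey
m=(P[:,2]>55)&(P[:,2]<250)&(abs(hx)<130)&(hy<210)&(hy>-220)
for lo in range(-130,130,20):
    k=m&(hx>=lo)&(hx<lo+20)
    if k.sum()>3: print(lo,k.sum(),'hy',hy[k].min().round(),hy[k].max().round(),'z',P[k,2].max().round())
# lid rear edge / step
for u,v in((309,203),(333,212),(330,205)): print(world(f,u,v))
E
```

```text
-130 283 hy -112.0 -18.0 z 152.0
-110 206 hy -80.0 -21.0 z 125.0
70 90 hy 125.0 157.0 z 100.0
90 446 hy 110.0 171.0 z 142.0
110 350 hy 109.0 174.0 z 144.0
[636.16321754 111.50591793  41.73635762]
[615.5457671   62.27110212  45.73905048]
[629.19665491  68.2733365   53.3070928 ]
```

Call:
arm_command:
  rows:
    - {"delta_pos":[0,0,30],"roll":0,"jaw":0}
    - {"delta_pos":[0,0,60],"roll":0,"jaw":0}
    - {"delta_pos":[0,0,90],"roll":0,"jaw":0}
    - {"delta_pos":[0,0,120],"roll":0,"jaw":0}
    - {"delta_pos":[0,0,140],"roll":0,"jaw":0}
    - {"delta_pos":[0,0,150],"roll":0,"jaw":0}
    - {"delta_pos":[0,0,155],"roll":0,"jaw":0}
    - {"delta_pos":[0,0,155],"roll":0,"jaw":0}
    - {"delta_pos":[0,0,155],"roll":0,"jaw":0}

```text
time_s: 2.48
ee_pos: [599.1, 21.2, 60.2]
ee_rot: [179.9, 0.1, 160.0]
force: [-0.4, -0.1, 0.3]
gripper_width: 0.1
gripper_force: 0.0
```

Call:
arm_command:
  rows:
    - {"delta_pos":[0,0,5],"roll":0,"jaw":0}
    - {"delta_pos":[0,0,10],"roll":0,"jaw":0}
    - {"delta_pos":[0,0,14],"roll":0,"jaw":0}
    - {"delta_pos":[0,0,17],"roll":0,"jaw":0}
    - {"delta_pos":[0,0,19],"roll":0,"jaw":0}
    - {"delta_pos":[0,0,21],"roll":0,"jaw":0}
    - {"delta_pos":[0,0,23],"roll":0,"jaw":0}
    - {"delta_pos":[0,0,25],"roll":0,"jaw":0}
    - {"delta_pos":[0,0,26.5],"roll":0,"jaw":0}
    - {"delta_pos":[0,0,28],"roll":0,"jaw":0}
    - {"delta_pos":[0,0,29],"roll":0,"jaw":0}
    - {"delta_pos":[0,0,29],"roll":0,"jaw":0}
    - {"delta_pos":[0,0,29],"roll":0,"jaw":0}

```text
time_s: 3.57
ee_pos: [598.3, 20.5, 30.3]
ee_rot: [-180.0, 0.0, 159.9]
force: [-1.9, -0.1, 6.7]
gripper_width: 0.3
gripper_force: 3.1
```

Call:
arm_command:
  rows:
    - {"delta_pos":[0,0,0.5],"roll":0,"jaw":0}
    - {"delta_pos":[0,0,1],"roll":0,"jaw":0}
    - {"delta_pos":[0,0,1.5],"roll":0,"jaw":0}
    - {"delta_pos":[0,0,1.5],"roll":0,"jaw":0}
    - {"delta_pos":[0,0,1.5],"roll":0,"jaw":0}

```text
time_s: 3.98
ee_pos: [598.3, 20.5, 30.3]
ee_rot: [180.0, 0.0, 159.9]
force: [-5.4, -0.2, 14.5]
gripper_width: 0.2
gripper_force: 7.4
```

The tab has bottomed: z stays at 30.3 while the force doubles. I lift and move behind the step.

Call:
arm_command:
  rows:
    - {"delta_pos":[0,0,-10],"roll":0,"jaw":0}
    - {"delta_pos":[0,0,-30],"roll":0,"jaw":0}
    - {"delta_pos":[0,0,-50],"roll":0,"jaw":0}
    - {"delta_pos":[0.5,20,-60],"roll":0,"jaw":0}
    - {"delta_pos":[1,45,-60],"roll":0,"jaw":0}
    - {"delta_pos":[1,65,-60],"roll":0,"jaw":0}
    - {"delta_pos":[1,79,-60],"roll":0,"jaw":0}
    - {"delta_pos":[1,79,-60],"roll":0,"jaw":0}
    - {"delta_pos":[1,79,-60],"roll":0,"jaw":0}

```text
time_s: 4.73
ee_pos: [624.2, 95.2, 87.9]
ee_rot: [-179.9, -0.0, 160.0]
force: [-0.2, -0.0, -0.5]
gripper_width: 0.6
gripper_force: 0.0
```

```bash
python3 - <<'E'
from h import *
s=env.state(); f=grab('wrist'); pickle.dump(s,open('pics/s.pkl','wb'))
print(s['ee_pos'],s['ee_rot'],s['force'])
cv2.imwrite('pics/w2.png',f['img'])
z=f['z_map']; k=foc(f)
vv,uu=np.mgrid[0:480,0:640]; 
P=[];
T=np.array(f['T_tool_cam']); R=Ro.from_euler('xyz',s['ee_rot'],degrees=True).as_matrix()
dx=uu-f['cx'];dy=vv-f['cy'];r=np.hypot(dx,dy)+1e-9;th=r/k
cam=np.stack([dx/r*np.tan(th)*z,dy/r*np.tan(th)*z,z],-1)
W=(cam@T[:3,:3].T+T[:3,3])@R.T+s['ee_pos']
a=np.radians(69.9); ey=np.array([np.cos(a),np.sin(a)]); ex=np.array([ey[1],-ey[0]])
d=W[...,:2]-[599.1,25.9]; hx=d@ex; hy=d@ey
ok=(z>0)&(W[...,2]<60)&(hx>-16)&(hx<-2)
for y in range(-30,125,3):
    m=ok&(hy>=y)&(hy<y+3)
    if m.sum()>3: print(y,W[m,2].mean().round(1),end=' | ')
E
```

```text
[624.23780354  95.24509963  87.85007064] [-1.79949402e+02 -3.94447701e-02  1.60014076e+02] [-0.24486187 -0.02925967 -0.45473379]
-30 29.2 | -27 29.3 | -24 29.3 | -21 29.4 | -18 29.7 | -15 29.7 | -12 29.7 | -9 29.8 | -6 29.7 | -3 29.8 | 0 29.7 | 3 29.8 | 6 29.9 | 9 29.6 | 12 29.8 | 15 35.6 | 18 37.4 | 21 37.3 | 24 37.4 | 27 37.4 | 30 39.1 | 33 40.7 | 36 42.7 | 39 44.6 | 42 46.1 | 45 48.2 | 48 50.0 | 51 51.2 | 54 44.4 | 57 37.4 | 60 37.4 | 63 37.3 | 66 37.4 | 69 37.4 | 72 37.6 | 75 37.4 | 78 37.7 | 81 37.4 | 84 37.7 | 87 37.6 | 90 37.5 | 93 37.5 | 96 35.9 | 99 36.5 | 102 21.3 | 105 11.5 | 108 10.4 | 111 10.8 | 114 9.7 | 117 7.4 | 120 -0.8 | 123 -0.7 |
```

View pics/w2.png

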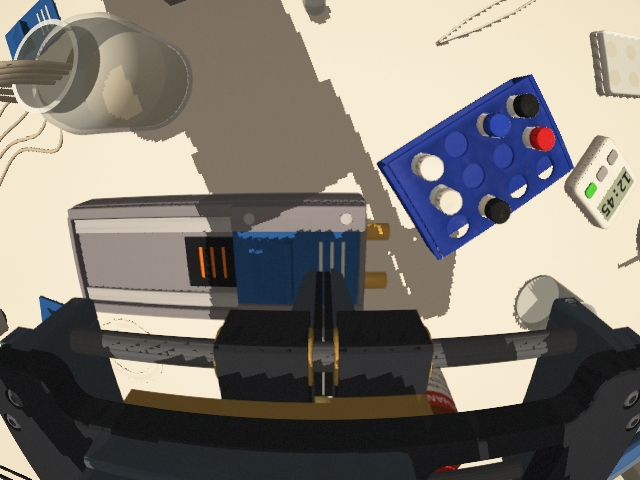

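Wrist view: the tab, around (208,261), is flush (depth z 29.8). The step face is at hy ≈ 56, with the plate at z 37.5 behind it. My finger front is at about hy 60, so it is clear. I descend behind the step.

Call:
arm_command:
  rows:
    - {"delta_pos":[0,0,12],"roll":0,"jaw":0}
    - {"delta_pos":[0,0,24],"roll":0,"jaw":0}
    - {"delta_pos":[0,0,33],"roll":0,"jaw":0}
    - {"delta_pos":[0,0,39],"roll":0,"jaw":0}
    - {"delta_pos":[0,0,43],"roll":0,"jaw":0}
    - {"delta_pos":[0,0,44],"roll":0,"jaw":0}
    - {"delta_pos":[0,0,44],"roll":0,"jaw":0}
    - {"delta_pos":[0,0,44],"roll":0,"jaw":0}

```text
time_s: 5.45
ee_pos: [624.8, 95.1, 44.9]
ee_rot: [180.0, 0.0, 159.9]
force: [0.2, 0.1, -0.1]
gripper_width: 0.3
gripper_force: 0.0
```

Call:
arm_command:
  rows:
    - {"delta_pos":[0,-1,1],"roll":0,"jaw":0}
    - {"delta_pos":[0,-2,1],"roll":0,"jaw":0}
    - {"delta_pos":[0,-3,1],"roll":0,"jaw":0}
    - {"delta_pos":[0,-4,1],"roll":0,"jaw":0}
    - {"delta_pos":[0,-6,1],"roll":0,"jaw":0}
    - {"delta_pos":[0,-8,1],"roll":0,"jaw":0}
    - {"delta_pos":[0,-10,1],"roll":0,"jaw":0}
    - {"delta_pos":[0,-12,1],"roll":0,"jaw":0}
    - {"delta_pos":[0,-14,1],"roll":0,"jaw":0}
    - {"delta_pos":[0,-16,1],"roll":0,"jaw":0}

```text
time_s: 6.28
ee_pos: [619.0, 80.0, 43.5]
ee_rot: [180.0, 0.0, 159.9]
force: [-0.2, -0.2, 0.5]
gripper_width: 0.7
gripper_force: 0.4
```

Call:
arm_command:
  rows:
    - {"delta_pos":[0,-3,0],"roll":0,"jaw":0}
    - {"delta_pos":[0,-6,0],"roll":0,"jaw":0}
    - {"delta_pos":[0,-9,0],"roll":0,"jaw":0}
    - {"delta_pos":[0,-12,0],"roll":0,"jaw":0}
    - {"delta_pos":[0,-15,0],"roll":0,"jaw":0}
    - {"delta_pos":[0,-18,0],"roll":0,"jaw":0}
    - {"delta_pos":[0,-21,0],"roll":0,"jaw":0}
    - {"delta_pos":[0,-24,0],"roll":0,"jaw":0}
    - {"delta_pos":[0,-27,0],"roll":0,"jaw":0}
    - {"delta_pos":[0,-30,0],"roll":0,"jaw":0}
    - {"delta_pos":[0,-33,0],"roll":0,"jaw":0}
    - {"delta_pos":[0,-36,0],"roll":0,"jaw":0}
    - {"delta_pos":[0,-39,0],"roll":0,"jaw":0}
    - {"delta_pos":[0,-42,0],"roll":0,"jaw":0}
    - {"delta_pos":[0,-45,0],"roll":0,"jaw":0}
    - {"delta_pos":[0,-45,0],"roll":0,"jaw":0}

```text
time_s: 7.62
ee_pos: [603.3, 37.2, 43.4]
ee_rot: [-180.0, -0.0, 159.9]
force: [-0.4, -0.0, -0.6]
gripper_width: 0.6
gripper_force: 0.0
```

```bash
python3 - <<'E'
from h import *
f=grab('wrist'); cv2.imwrite('pics/w3.png',f['img'])
E
```

```text
(no output)
```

View pics/w3.png

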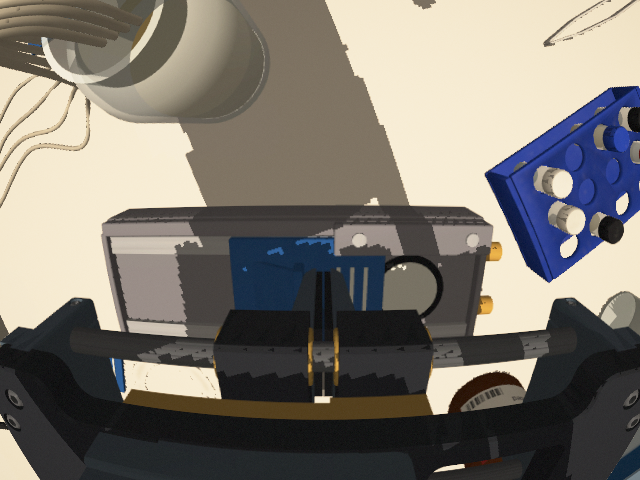

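The lid (230–385, 240–310) is sliding off flat and the filter is showing at (412,288). I continue the remaining ~49 mm, slowing at the end.

Call:
arm_command:
  rows:
    - {"delta_pos":[0,-3,0],"roll":0,"jaw":0}
    - {"delta_pos":[0,-6,0],"roll":0,"jaw":0}
    - {"delta_pos":[0,-9,0],"roll":0,"jaw":0}
    - {"delta_pos":[0,-12,0],"roll":0,"jaw":0}
    - {"delta_pos":[0,-15,0],"roll":0,"jaw":0}
    - {"delta_pos":[0,-18,0],"roll":0,"jaw":0}
    - {"delta_pos":[0,-21,0],"roll":0,"jaw":0}
    - {"delta_pos":[0,-24,0],"roll":0,"jaw":0}
    - {"delta_pos":[0,-27,0],"roll":0,"jaw":0}
    - {"delta_pos":[0,-30,0],"roll":0,"jaw":0}
    - {"delta_pos":[0,-33,0],"roll":0,"jaw":0}
    - {"delta_pos":[0,-36,0],"roll":0,"jaw":0}
    - {"delta_pos":[0,-39,0],"roll":0,"jaw":0}
    - {"delta_pos":[0,-42,0],"roll":0,"jaw":0}
    - {"delta_pos":[0,-44,0],"roll":0,"jaw":0}
    - {"delta_pos":[0,-46,0],"roll":0,"jaw":0}
    - {"delta_pos":[0,-47,0],"roll":0,"jaw":0}
    - {"delta_pos":[0,-48,0],"roll":0,"jaw":0}
    - {"delta_pos":[0,-48,0],"roll":0,"jaw":0}

```text
time_s: 9.25
ee_pos: [587.1, -7.5, 43.5]
ee_rot: [-180.0, 0.0, 159.9]
force: [0.8, 0.3, 0.3]
gripper_width: 0.0
gripper_force: 0.0
```

Call:
arm_command:
  rows:
    - {"delta_pos":[0,3,0],"roll":0,"jaw":0}
    - {"delta_pos":[0,6,0],"roll":0,"jaw":0}
    - {"delta_pos":[0,8,-8],"roll":0,"jaw":0}
    - {"delta_pos":[0,8,-30],"roll":0,"jaw":0}
    - {"delta_pos":[0,8,-60],"roll":0,"jaw":0}
    - {"delta_pos":[0,8,-90],"roll":0,"jaw":0}
    - {"delta_pos":[0,8,-120],"roll":0,"jaw":0}
    - {"delta_pos":[0,8,-140],"roll":0,"jaw":0}
    - {"delta_pos":[0,8,-140],"roll":0,"jaw":0}

```text
time_s: 10.0
ee_pos: [592.8, 0.5, 189.4]
ee_rot: [179.8, 0.6, 160.0]
force: [-0.3, 1.5, 0.2]
gripper_width: 0.5
gripper_force: 0.0
```

```bash
python3 - <<'E'
from h import *
s=env.state(); f=grab('wrist')
print(s['ee_pos'],s['force'])
cv2.imwrite('pics/w4.png',f['img'])
z=f['z_map']; k=foc(f); vv,uu=np.mgrid[0:480,0:640]
T=np.array(f['T_tool_cam']); R=Ro.from_euler('xyz',s['ee_rot'],degrees=True).as_matrix()
dx=uu-f['cx'];dy=vv-f['cy'];r=np.hypot(dx,dy)+1e-9;th=r/k
cam=np.stack([dx/r*np.tan(th)*z,dy/r*np.tan(th)*z,z],-1)
W=(cam@T[:3,:3].T+T[:3,3])@R.T+s['ee_pos']
a=np.radians(69.9); ey=np.array([np.cos(a),np.sin(a)]); ex=np.array([ey[1],-ey[0]])
d=W[...,:2]-[599.1,25.9]; hx=d@ex; hy=d@ey
for lo in(-18,0):
  ok=(z>0)&(W[...,2]<60)&(hx>lo)&(hx<lo+14)
  for y in range(-125,115,3):
    m=ok&(hy>=y)&(hy<y+3)
    if m.sum()>3: print(y,W[m,2].mean().round(1),end=' | ')
  print()
E
```

```text
[5.92776967e+02 4.99084513e-01 1.89438662e+02] [-0.32159423  1.47830477  0.20095142]
-125 -0.7 | -113 36.3 | -110 31.4 | -107 29.3 | -104 29.3 | -101 29.5 | -98 29.1 | -95 29.2 | -92 29.3 | -89 29.1 | -86 29.2 | -83 37.2 | -80 37.3 | -77 37.3 | -74 37.5 | -71 37.9 | -68 39.9 | -65 41.9 | -62 43.6 | -59 45.6 | -56 46.9 | -53 48.6 | -50 50.5 | -47 49.6 | -44 37.4 | -41 37.4 | -38 37.5 | -35 37.3 | -32 37.3 | -29 37.8 | -26 37.3 | -23 37.5 | -20 37.7 | -17 37.3 | -14 37.7 | -11 37.4 | -8 37.4 | -5 37.5 | -2 29.9 | 1 29.8 | 4 29.9 | 7 29.9 | 10 29.8 | 13 29.9 | 16 29.9 | 19 29.7 | 22 29.4 | 25 29.4 | 28 29.5 | 31 29.7 | 34 29.6 | 37 29.6 | 40 30.1 | 43 30.3 | 46 30.8 | 49 31.2 | 52 31.1 | 55 31.1 | 58 31.0 | 61 31.2 | 64 31.0 | 67 31.2 | 70 30.9 | 73 30.4 | 76 30.0 | 79 29.6 | 82 29.5 | 85 29.5 | 88 29.5 | 91 29.6 | 94 29.5 | 97 33.3 | 100 36.3 | 106 22.1 | 109 21.7 | 112 21.8 | 
-125 -0.6 | -113 36.2 | -110 31.8 | -107 29.4 | -104 29.4 | -101 29.4 | -98 29.3 | -95 29.4 | -92 29.3 | -89 29.4 | -86 29.2 | -83 37.0 | -80 37.5 | -77 37.3 | -74 37.3 | -71 38.1 | -68 40.2 | -65 41.9 | -62 43.5 | -59 45.2 | -56 47.3 | -53 49.3 | -50 50.8 | -47 49.3 | -44 37.5 | -41 37.3 | -38 37.5 | -35 37.5 | -32 37.4 | -29 37.7 | -26 37.4 | -23 37.6 | -20 37.7 | -17 37.4 | -14 37.7 | -11 37.6 | -8 37.4 | -5 37.3 | -2 29.9 | 1 30.0 | 4 29.8 | 7 30.0 | 10 29.9 | 13 29.9 | 16 29.9 | 19 29.6 | 22 29.6 | 25 29.4 | 28 29.6 | 31 29.6 | 34 29.5 | 37 29.8 | 40 30.7 | 43 31.2 | 46 31.2 | 49 31.1 | 52 31.3 | 55 31.1 | 58 31.3 | 61 31.4 | 64 31.3 | 67 31.3 | 70 31.1 | 73 30.9 | 76 30.5 | 79 29.8 | 82 29.6 | 85 29.4 | 88 29.6 | 91 29.6 | 94 29.4 | 97 33.8 | 100 36.5 | 109 19.4 |
```

View pics/w4.png

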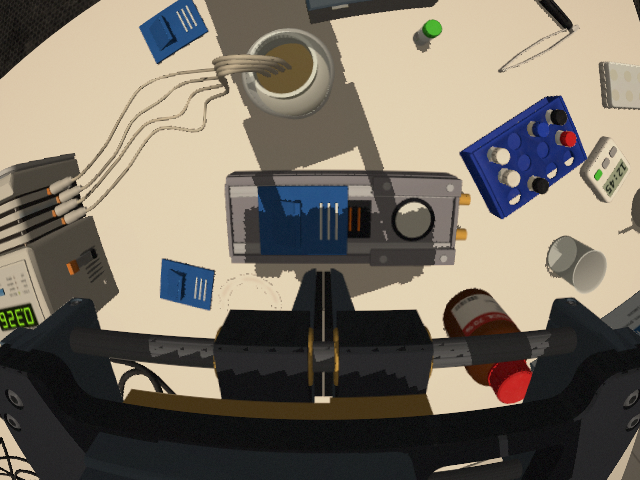

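The lid (258–348, 185–255) lies flat on the tracks, with its centre about 8 mm to the +y side of the ledge point (limit 29). The tab is flush, the filter is open at (413,219), the bystanders look undisturbed, and the arm is clear. I hand in.

```bash
python3 -c "
from workcell import env
print(env.job_done())"
```

```text
the job is handed in; nothing more can be done
None
```

The job is handed in: the red tab was pressed flush first, then the lid was pushed flat onto the parking ledge (about 8 mm from its middle), and the white filter lies open; the hand-in gave no verdict.

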